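# Gauge a specimen vial in the bench caliper

### The arm

A 6-joint arm with a two-finger parallel gripper is mounted at the origin on the work surface. World frame = base frame: x ahead of the robot, y to its left, z up, the work surface at z = 0. Lengths are in m, angles in rad, forces in N, time in s.
With the tool pointing down it reaches from about 0.35 to 0.95 m from the base axis. Payload 17.4 kg.
Tool frame: the origin (TCP) lies at the very end of the fingers, on their centre line; the grasp point (between the pads) lies 19 mm behind it (grip_depth is the distance from the TCP to the grasp point, in m); z points along the fingers, y is the direction in which the jaws open and shut (so a half turn about z gives the same grasp; the last joint's range is limited). The gripper opens to 93 mm and grips with 3 to 60 N. Pads are 15 mm wide; open, the fingers measure 128 mm over their backs; the gripper's body (75 mm by 188 mm) begins 65 mm behind the grasp point.
Start: joints at [1.2, 0.116, 1.442, -0, 1.584, -0.038], TCP at [0.221, 0.638, 0.219] pointing down, gripper open.
Joint ranges: [-2.83, 2.83], [-0.83, 2.19], [0.07, 2.5], [-1.14, 4.28], [0.01, 3], [-2.97, 2.97]. Speed limits (rad/s): [1.89, 1.89, 2.22, 3.14, 3.14, 3.14].

### API

Orientations are given as a 3x3 rotation matrix whose columns are the frame's x, y, z axes.
In Python, from station import read_state, camera, hand_in, grip_depth gives the robot as it stands. The module is installed in compiled form; this text tells all that it offers.
- The arm moves only by the shell command python3 -m crank 'ROWS' [FORCE]. ROWS is JSON, a list that holds one entry, the list of rows, each a list of 5 numbers: the opening, from 0 (shut) to 1 (fully open), then the shift along the tool's x, y, z in m, then the turn about the tool's z in degrees. In form: [[[jaw, dx, dy, dz, turn], ...]]. A call has 1 to 20 rows; each row is the pose to reach, as a shift and turn from the pose commanded when the call began, along the tool's axes at that moment; what a row does not reach only later rows make up. A row lasts 1/8 s, in which the tool goes at most 62.5 mm and 10.7 degrees, less where a joint would pass 70% of its speed; a pose out of reach is approached as far as the arm can. A call with a gripper value outside its range is refused whole. The fingers move at their own pace and stop on an object; FORCE is the grip in N (left out, the last holds). Time passes only in rows, so rows that repeat a pose let the fingers close. It gives the time, the measured TCP pose, the force and the opening at its end, in the units of the state.
- read_state(): the state, without advancing time (a new reading comes with each control period).
- camera(name): name is "scene" or "top"; returns a dict with "pixels" (420x560x3 uint8, red, green, blue), "fx", "fy", "cx", "cy" (pixels), "extrinsics" (4x4, takes a point from world to camera coordinates). Camera axes: x right, y down, z forward; pixel columns grow to the right and rows downward; lengths in m; the calibration is good to about 2 mm. A picture is of the moment at which its call begins. There is no depth.
- hand_in(): hands the job in, once; it reports no verdict.
The state is a dict: "time": time; "qpos": joint angles; "joint_velocities": joint speeds; "joint_torque": joint torques, N m; "ee_pos": TCP position; "tool_rot": TCP orientation; "wrist_force": force on the tool from outside, world axes, zero at the start; "torque": the same for the moment, N m; "finger_gap": opening from 0.0 (shut) to 1.0 (fully open).
Only numpy, scipy, OpenCV 4.12 (cv2) and the standard library are available. Lean on these libraries where they do the work, as an engineer would, in place of code of your own. Each camera call takes 0.05 s, during which the arm holds its last target.

### The job

Stand the middle-sized white vial upright on the caliper's bed between the two jaws and let go of it, then slide the movable jaw up to it until the vial is lightly but firmly nipped between both jaws. Close it gently: keep the jaw square on its beam and do not crush the vial. Leave the vial nipped there with the jaw where it is, the robot clear of everything, and the other two containers undisturbed.

Things in the scene. Friction and masses are not known exactly. Their poses are not given: they have to be found in the camera images.
- caliper: Steel bench caliper bolted to the table. Origin at table height under its beam. Bed plate x -110..+40, y -160..+130 mm, top z 8. Beam along own y at x 0, 16 wide, top z 22. Jaw plates, 10 thick, x -88..+2, z 9..28, face each other along y. The fixed one (anvil, +y end) does not give; it was set by the last user: its face lies anywhere from y +37 to +53 mm, not reported.
- bed (a point): Good place to stand the vial: a point on the bed's top face at x -50, y +15, z 8 mm in the caliper's frame, clear of both jaws at every start. Axes as the caliper's. Keep the vial's centre between x -70 and -30 mm of the caliper.
- jaw: The sliding jaw, slider and grip post, one rigid steel piece. Origin on the beam's line under the post, at table height; axes as the caliper's while square. Its flat face looks to +y, 38 mm ahead of the origin. Slider block on the beam: 30 mm wide (x), y -24..+38, top z 27 mm. Closes towards +y; friction on the beam about 2.5 N; stays where it is left.
- grip_post (a point): Centre of the upper part of the square dark post on the sliding jaw by which it is pushed or pinched: 16 x 16 mm, from z 27 to 71 mm; this point is 50 mm above the table on the post's axis, which is also the beam's line. Axes as the jaw's.
- jaw_slide (a joint): Travel of the sliding jaw in m: 0 fully open (its face at y = -45 mm in the caliper's frame), growing to 0.085 as it closes; the face is at y = -45 mm + travel.
- jaw_tilt (a joint): How far the sliding jaw is cocked on its beam, rad, about the vertical axis of the post; 0 square, positive counter-clockwise from above. Sprung, 8 N m per rad: nipping the vial 50 mm off the beam cocks it about 0.006 rad per N if pushed at the post. 0.07 is too much. It springs back nearly square when let go.
- vial_mid (a point): The vial to gauge, the middle-sized of three white plastic screw-capped containers: 36 mm diameter, 72 mm tall with its grey cap (cap 33 mm diameter, top 14 mm), about 60 g; point at its centre, 36 mm above its base. Stands upright on the table at the start, z axis up.
- vial: The same vial; origin at the centre of its base, z up its axis.
- slim_vial_mid (a point): The slim container, not to be disturbed: 25 mm diameter, 92 mm tall; point at its centre, 46 mm up.
- wide_jar_mid (a point): The wide jar, not to be disturbed: 52 mm diameter, 52 mm tall; point at its centre, 26 mm up.
Not all that is in view belongs to the job. Leave any green, orange or pink look-alike of the vial alone.

How it is judged:
By the outcome, as a careful person would: the job done as asked, in the order asked, and still so for the second after the job is handed in, with the robot touching nothing.
It also fails if it takes over 72 s, if anything falls off the work surface, if the arm or the gripper's body presses on something with over 40 N, if the wrist force passes 120 N, or if a joint passes its speed limit or range.

## Working session

There is one attempt and no reset: what is moved stays moved. The work goes in short steps, Python scripts to look and compute and a shell command to move; the robot and the scene stay as the last step left them, time stands still between calls to the robot, and variables do not carry over. Pictures are saved under pics/ and viewed, and the job is handed in when it is done.

```bash
mkdir -p pics
python3 - <<'E'
from station import *
import cv2,numpy as np
print(read_state(),grip_depth)
for n in("scene","top"):
    c=camera(n);cv2.imwrite(f"pics/{n}0.png",cv2.resize(c["pixels"][:,:,::-1],(800,600)))
    np.savez(f"{n}0.npz",**c);print(n,c["fx"],c["fy"],c["cx"],c["cy"],np.round(c["extrinsics"],3).tolist())
E
```

```text
{'time': 0.0, 'qpos': array([ 1.20020864e+00,  1.16488556e-01,  1.44229002e+00, -9.24196241e-06,
        1.58398995e+00, -3.77839436e-02]), 'joint_velocities': array([-1.21345485e-03,  1.52221887e-03,  1.17034999e-03, -2.05506066e-04,
       -8.72374921e-05, -2.07809153e-03]), 'joint_torque': array([ 5.06317319e-04, -7.21274257e+01, -6.22605443e+01,  7.79141416e-02,
        2.38240074e-02, -3.05520950e-05]), 'ee_pos': array([0.22044279, 0.63776528, 0.21788807]), 'tool_rot': array([[-9.45130048e-01,  3.26694073e-01, -4.17247480e-04],
       [ 3.26694338e-01,  9.45129410e-01, -1.09940370e-03],
       [ 3.51841906e-05, -1.17539186e-03, -9.99999309e-01]]), 'wrist_force': array([0.28990202, 0.05424834, 0.02403481]), 'torque': array([ 0.01408176,  0.01817645, -0.04496091]), 'finger_gap': 0.997228166866382} 0.0188
scene 440.25614446090975 440.25614446090975 274.3723525277468 215.6463031736627 [[-0.183, 0.983, 0.011, 0.021], [0.562, 0.114, -0.82, -0.251], [-0.807, -0.144, -0.573, 1.468], [0.0, 0.0, 0.0, 1.0]]
top 447.90708974057947 447.90708974057947 279.2782228244712 223.90458308207118 [[-0.028, -1.0, 0.006, 0.092], [-0.998, 0.028, -0.049, 0.519], [0.049, -0.008, -0.999, 1.106], [0.0, 0.0, 0.0, 1.0]]
```

View pics/scene0.png

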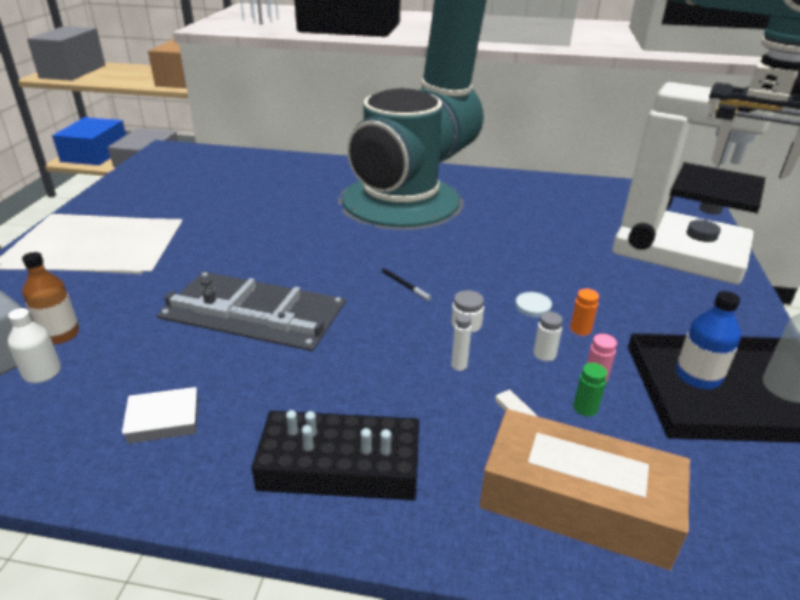

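View pics/top0.png

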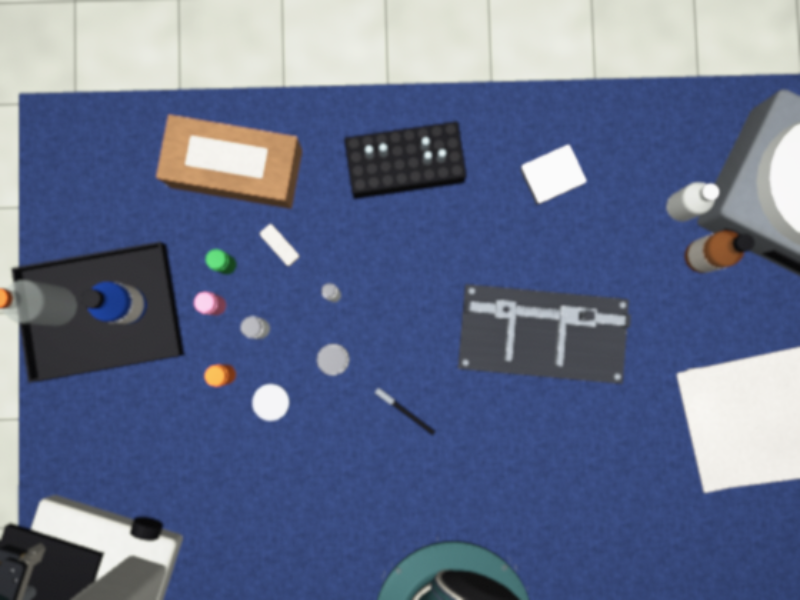

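Run:
```python
import cv2,numpy as np
t=np.load("top0.npz")["pixels"][:,:,::-1];s=np.load("scene0.npz")["pixels"][:,:,::-1]
a=cv2.resize(t[190:280,310:450],(800,514),interpolation=cv2.INTER_CUBIC);cv2.imwrite("pics/c1.png",a)
a=cv2.resize(t[160:300,130:260],(390,420),interpolation=cv2.INTER_CUBIC)
b=cv2.resize(s[190:295,300:440],(400,300),interpolation=cv2.INTER_CUBIC)
o=np.zeros((420,800,3),np.uint8);o[:,:390]=a;o[:300,400:]=b;cv2.imwrite("pics/c2.png",o)
```

```text
(no output)
```

View pics/c1.png

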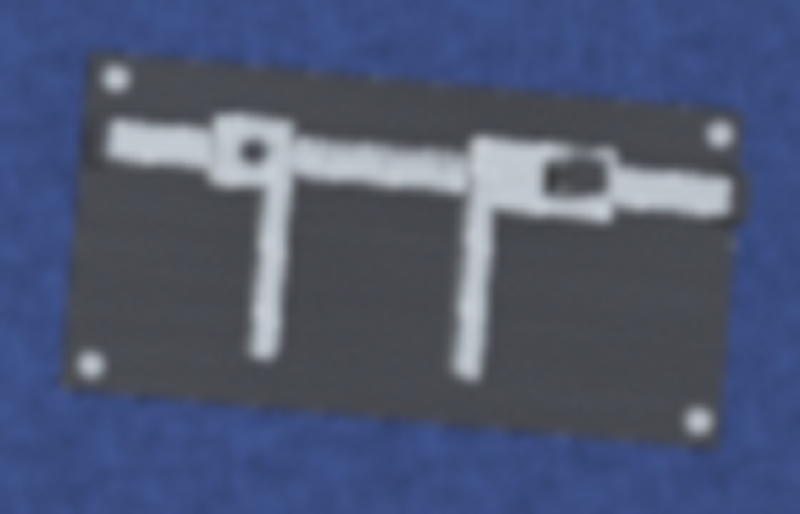

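View pics/c2.png

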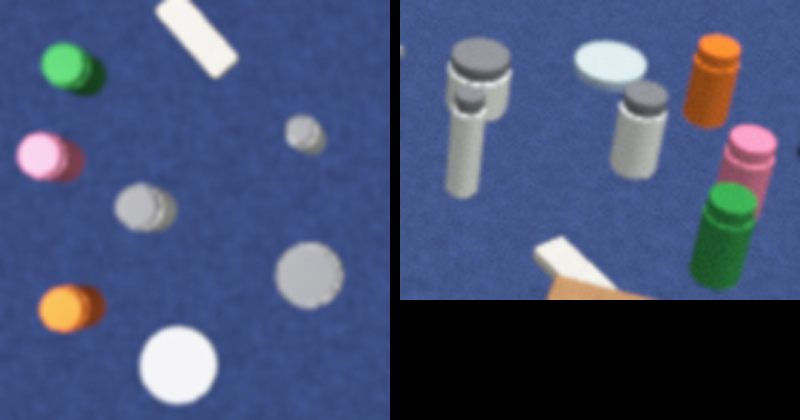

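```bash
cat > h.py <<'E'
import cv2,numpy as np
def load(n): return dict(np.load(n))
def ray(c,u,v,z):
    E=c["extrinsics"];R=E[:3,:3];t=E[:3,3];o=-R.T@t
    d=R.T@np.array([(u-c["cx"])/c["fx"],(v-c["cy"])/c["fy"],1.]);return o+d*(z-o[2])/d[2]
def proj(c,p):
    q=c["extrinsics"]@np.append(p,1);return q[0]/q[2]*c["fx"]+c["cx"],q[1]/q[2]*c["fy"]+c["cy"]
E
python3 - <<'E'
from h import *
t=load("top0.npz");s=load("scene0.npz")
hsv=cv2.cvtColor(t["pixels"],cv2.COLOR_RGB2HSV)
# bed: non-blue in window
m=np.zeros(hsv.shape[:2],np.uint8);m[195:275,315:445]=(hsv[195:275,315:445,1]<90)*255
m=cv2.morphologyEx(m,cv2.MORPH_CLOSE,np.ones((3,3)));m=cv2.morphologyEx(m,cv2.MORPH_OPEN,np.ones((5,5)))
k=max(cv2.findContours(m,0,1)[0],key=cv2.contourArea)
W=np.array([ray(t,u,v,.008)[:2] for u,v in k[:,0]])
r=cv2.minAreaRect((W*1000).astype(np.float32));print("bed",r);print(cv2.boxPoints(r))
# bright jaws
g=hsv[...,2];mb=np.zeros_like(m);mb[195:275,315:445]=((g>140)&(hsv[...,1]<90))[195:275,315:445]*255
n,l,st,ce=cv2.connectedComponentsWithStats(mb)
for i in range(1,n):
  if st[i,4]>4: print(st[i],ce[i],ray(t,*ce[i],.008))
# low sat objects (containers)
for nm,c,win in(("top",t,(180,290,140,260)),("scene",s,(195,270,305,400))):
  h=cv2.cvtColor(c["pixels"],cv2.COLOR_RGB2HSV);a,b,e,f=win
  mm=np.zeros(h.shape[:2],np.uint8);mm[a:b,e:f]=((h[...,1]<60))[a:b,e:f]*255
  n,l,st,ce=cv2.connectedComponentsWithStats(mm)
  for i in range(1,n):
    if st[i,4]>20: print(nm,st[i],ce[i])
  # print gray values row through vial
print(t["pixels"][229,165:195].tolist())
print(s["pixels"][216:256,383].tolist())
E
```

```text
bed ((491.1773986816406, -176.61904907226562), (293.0279541015625, 148.8865203857422), 83.09095764160156)
[[ 399.65002  -313.11404 ]
 [ 547.4554   -331.02414 ]
 [ 582.7048    -40.124054]
 [ 434.8994    -22.213959]]
[328 202   4   4  14] [329.71428571 203.5       ] [ 0.56945252 -0.05056294  0.008     ]
[ 329  210  109   46 1172] [379.99914676 223.778157  ] [ 0.51490944 -0.17508233  0.008     ]
[434 212   4   4  14] [435.5        213.28571429] [ 0.53739146 -0.31583624  0.008     ]
[324 252   4   4  13] [325.38461538 253.38461538] [ 0.44469527 -0.0354997   0.008     ]
[430 262   4   4  13] [431.61538462 263.38461538] [ 0.4121918  -0.30039365  0.008     ]
top [196 180  13   6  52] [201.73076923 181.90384615]
top [225 199  13  12 125] [231.144 204.392]
top [140 206   9  12  90] [143.47777778 211.26666667]
top [168 221  21  16 257] [177.9766537  228.96498054]
top [222 241  23  22 395] [232.67341772 251.22025316]
top [176 269  27  21 477] [189.0754717  279.75262055]
scene [316 203  23  57 877] [325.29874572 227.21094641]
scene [361 204  33  49 852] [379.51173709 226.42370892]
[[60, 79, 133]
[... 444 characters left out ...]
37], [61, 80, 136], [60, 80, 135]]
[[196, 217, 222], [161, 175, 183], [146, 155, 163], [146, 150, 156], [149, 153, 157], [153, 154, 160], [150, 153, 156], [151, 151, 159], [149, 151, 157], [136, 136, 141], [105, 108, 111], [83, 81, 87], [75, 76, 80], [77, 79, 83], [139, 139, 138], [201, 201, 202], [177, 180, 178], [151, 154, 150], [149, 153, 148], [149, 152, 148], [150, 151, 149], [149, 151, 147], [152, 155, 151], [155, 158, 151], [155, 157, 152], [154, 158, 153], [154, 158, 153], [157, 160, 154], [158, 161, 158], [160, 162, 158], [160, 164, 157], [163, 165, 160], [165, 168, 165], [167, 170, 166], [164, 167, 164], [156, 160, 159], [120, 128, 145], [82, 99, 138], [71, 90, 142], [65, 85, 139]]
```

```bash
cat >> h.py <<'E'
th=np.arctan2(.1203,.9927)
O=np.array([.5277,-.1656]);X=np.array([np.cos(th),-np.sin(th)]);Y=np.array([np.sin(th),np.cos(th)])
def cal(p): d=np.asarray(p)[:2]-O;return 1000*np.array([d@X,d@Y])
def wld(x,y): return O+X*x/1000+Y*y/1000
E
python3 - <<'E'
from h import *
t=load("top0.npz");s=load("scene0.npz");g=cv2.cvtColor(t["pixels"],cv2.COLOR_RGB2GRAY)
def cap(win,th,z):
    a,b,e,f=win;m=np.zeros_like(g);m[a:b,e:f]=(g[a:b,e:f]>th)*255
    k=max(cv2.findContours(m,0,1)[0],key=cv2.contourArea);M=cv2.moments(m,True);cx=(M['m10']/M['m00'],M['m01']/M['m00'])
    print(cx,cv2.boundingRect(k),M['m00'],ray(t,*cx,z));return ray(t,*cx,z)
p=cap((215,242,160,195),167,.072)
gs=cv2.cvtColor(s["pixels"],cv2.COLOR_RGB2GRAY)
print("vial in scene cap/ base",proj(s,[p[0],p[1],.072]),proj(s,[p[0],p[1],0]))
print("slim",cap((195,215,220,242),167,.092));print("wide",cap((238,265,218,248),167,.052))
hs=cv2.cvtColor(s["pixels"],cv2.COLOR_RGB2HSV)[...,1]
for v in(222,226,240,246): print(v,[(u,int(gs[v,u])) for u in range(370,398)])
# jaws: sample profile along caliper y at z=28, several x
from scipy.ndimage import map_coordinates
for x in(-80,-70,-60,-50,-40,-30):
    ys=np.arange(-70,75,.5);pr=[]
    for y in ys:
        w=wld(x,y);u,v=proj(t,[*w,.028]);pr.append((v,u))
    q=map_coordinates(g.astype(float),np.array(pr).T,order=1)>135
    e=np.flatnonzero(np.diff(q.astype(int)));print(x,ys[e])
# post & beam: x profile
for y in(-90,0,20,70):
    xs=np.arange(-40,40,.5);q=map_coordinates(g.astype(float),np.array([proj(t,[*wld(x,y),.022])[::-1] for x in xs]).T,order=1)>135
    print("beam",y,xs[np.flatnonzero(np.diff(q.astype(int)))])
E
```

```text
(175.21875, 228.53125) (169, 222, 12, 14) 128.0 [0.51450259 0.32374725 0.072     ]
vial in scene cap/ base (np.float64(386.38379653632046), np.float64(222.6224041634857)) (np.float64(381.45302959707914), np.float64(248.14873160064306))
(229.8448275862069, 203.41379310344828) (226, 200, 10, 8) 58.0 [0.56840135 0.19166029 0.092     ]
slim [0.56840135 0.19166029 0.092     ]
(232.1875, 251.3059210526316) (223, 242, 20, 20) 304.0 [0.45690151 0.19275271 0.052     ]
wide [0.45690151 0.19275271 0.052     ]
222 [(370, 91), (371, 93), (372, 100), (373, 100), (374, 104), (375, 101), (376, 102), (377, 106), (378, 109), (379, 132), (380, 148), (381, 150), (382, 152), (383, 152), (384, 149), (385, 148), (386, 150), (387, 151), (388, 152), (389, 153), (390, 155), (391, 149), (392, 146), (393, 117), (394, 94), (395, 87), (396, 90), (397, 84)]
226 [(370, 90), (371, 89), (372, 85), (373, 84), (374, 87), (375, 96), (376, 134), (377, 170), (378, 130), (379, 86), (380, 74), (381, 82), (382, 93), (383, 107), (384, 113), (385, 125), (386, 132), (387, 131), (388, 138), (389, 135), (390, 129), (391, 117), (3
[... 286 characters left out ...]
, 174), (389, 180), (390, 167), (391, 127), (392, 94), (393, 87), (394, 89), (395, 84), (396, 85), (397, 86)]
246 [(370, 90), (371, 91), (372, 94), (373, 112), (374, 135), (375, 137), (376, 140), (377, 145), (378, 143), (379, 144), (380, 147), (381, 151), (382, 156), (383, 162), (384, 167), (385, 170), (386, 177), (387, 177), (388, 178), (389, 156), (390, 116), (391, 90), (392, 90), (393, 90), (394, 89), (395, 87), (396, 87), (397, 86)]
-80 [-46.  -34.5  41.5  53. ]
-70 [-46.5 -35.   41.5  53.5]
-60 [-46.5 -34.   42.   53.5]
-50 [-46.  -34.5  41.5  53. ]
-40 [-46.5 -35.   41.5  54. ]
-30 [-47.  -34.5  42.   53.5]
beam -90 [-16.  -5.]
beam 0 [-9.5  7. ]
beam 20 [-9.  7.]
beam 70 [-16.   15.5]
```

Run:
```python
from h import *
from station import read_state
t=load("top0.npz")
for n,(u,v) in dict(green=(152,181.5),pink=(144,211),orange=(150.5,263)).items(): 
  p=ray(t,u,v,.072)[:2]; print(n,p,cal(p)-cal([.514,.324]))
print(cal([.514,.324]),cal([.5684,.1917]),cal([.457,.1928]))
s=read_state();R=s["tool_rot"];d=R.T@(np.array([.514,.324,s["ee_pos"][2]])-s["ee_pos"]);print(d)
yv=R.T@np.append(X,0);print(np.degrees(np.arctan2(-yv[0],yv[1])))
```

```text
green [0.62756957 0.37677773] [106.39532144  66.05733382]
pink [0.55800281 0.39664304] [34.94393741 77.40917046]
orange [0.43512369 0.38307135] [-85.40998196  49.15314052]
[-72.50157508 484.39588315] [ -2.58039628 359.60133698] [-113.30363744  347.29142768]
[-3.79932709e-01 -2.00675971e-01  1.88820982e-04]
77.84110891288871
```

```bash
python3 -m crank '[[[0.75,-0.19,-0.1,0,30],[0.75,-0.38,-0.201,0,77.8],[0.75,-0.38,-0.201,0,77.8],[0.75,-0.38,-0.201,0,77.8],[0.75,-0.38,-0.201,0,77.8],[0.75,-0.38,-0.201,0,77.8],[0.75,-0.38,-0.201,0,77.8],[0.75,-0.38,-0.201,0,77.8],[0.75,-0.38,-0.201,0,77.8],[0.75,-0.38,-0.201,0,77.8],[0.75,-0.38,-0.201,0,77.8],[0.75,-0.38,-0.201,0,77.8]]]' 12
python3 - <<'E'
from h import *
from station import *
for n in("scene","top"):
    c=camera(n);np.savez(n+"1.npz",**c);cv2.imwrite(f"pics/{n}1.png",cv2.resize(c["pixels"][:,:,::-1],(560,420)))
s=read_state();print(s["tool_rot"].round(3).tolist(),s["tool_rot"].T@(np.array([.514,.324,.027])-s["ee_pos"]))
E
```

```text
time: 1.6
ee_pos: [0.5137, 0.3242, 0.2187]
tool_rot: [[0.119, 0.993, 0.0], [0.993, -0.119, -0.0], [-0.0, 0.0, -1.0]]
wrist_force: [0.8, 0.3, -0.4]
finger_gap: 0.75
[[0.119, 0.993, 0.0], [0.993, -0.119, 0.0], [0.0, 0.0, -1.0]] [-7.63770873e-05  1.43796754e-04  1.91688544e-01]
```

```bash
cd pics; python3 -c "
import cv2,numpy as np
a=cv2.imread('scene1.png')[120:330,250:530];b=cv2.imread('top1.png')[150:360,80:360]
cv2.imwrite('m1.png',cv2.resize(np.hstack([a,b]),(800,300)))"
```

```text
(no output)
```

View pics/m1.png

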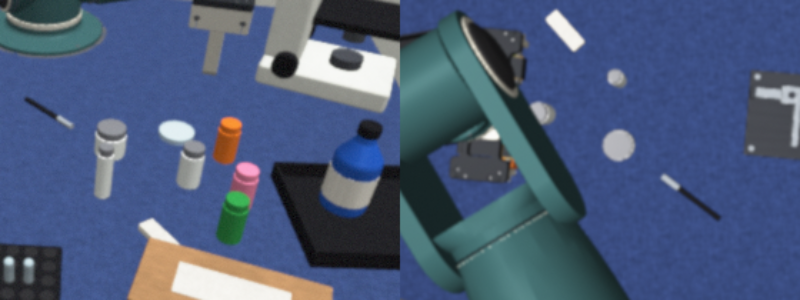

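```bash
python3 -m crank '[[[0.75,0,0,0.06,0],[0.75,0,0,0.12,0],[0.75,0,0,0.12,0],[0.75,0,0,0.12,0],[0.75,0,0,0.12,0]]]' 12
python3 - <<'E'
from h import *
from station import *
c=camera("scene");a=c["pixels"][150:270,290:450,::-1];cv2.imwrite("pics/s2.png",cv2.resize(a,(800,600)))
p=read_state()["ee_pos"];print(p,proj(c,p))
E
```

```text
time: 2.33
ee_pos: [0.5151, 0.3245, 0.1018]
tool_rot: [[0.12, 0.993, 0.003], [0.993, -0.12, 0.002], [0.002, 0.003, -1.0]]
wrist_force: [0.5, 0.5, 0.7]
finger_gap: 0.748
[0.51494534 0.32440317 0.10133513] (np.float64(388.8318972836618), np.float64(211.7336881951862))
```

View pics/s2.png

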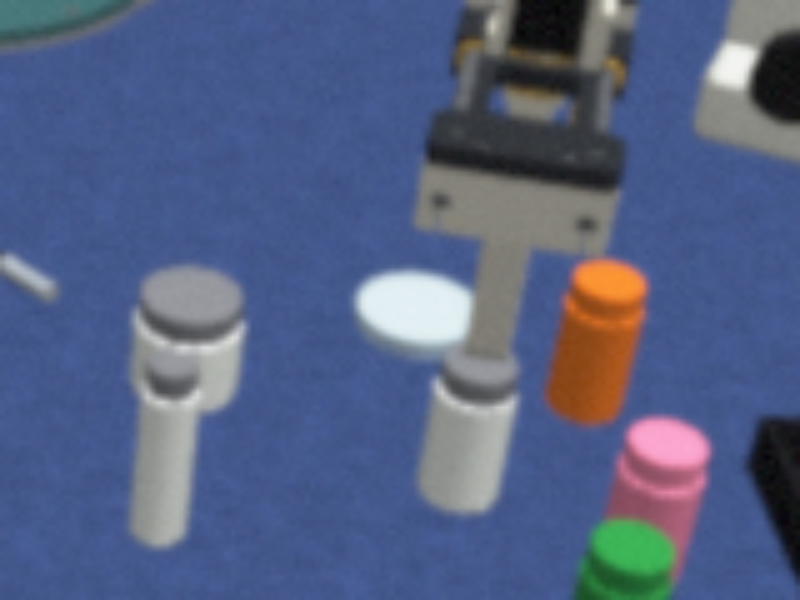

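```bash
python3 -m crank '[[[0.75,0,0,0.03,0],[0.75,0,0,0.06,0],[0.75,0,0,0.073,0],[0.75,0,0,0.073,0],[0.75,0,0,0.073,0],[0.35,0,0,0.073,0],[0.3,0,0,0.073,0],[0.3,0,0,0.073,0],[0.3,0,0,0.073,0],[0.3,0,0,0.073,0],[0.3,0,0,0.073,0],[0.3,0,0,0.073,0]]]' 12
```

```text
time: 3.88
ee_pos: [0.514, 0.3239, 0.0257]
tool_rot: [[0.12, 0.993, 0.0], [0.993, -0.12, 0.0], [0.0, 0.0, -1.0]]
wrist_force: [-0.3, 0.1, 3.0]
finger_gap: 0.389
```

```bash
python3 -m crank '[[[0.3,0,0,-0.03,0],[0.3,0,0,-0.08,0],[0.3,0,0,-0.13,0],[0.3,0,0,-0.13,0],[0.3,0,0,-0.13,0],[0.3,0,0,-0.13,0]]]' 12; python3 -m crank '[[[0.3,-0.03,0,0,0],[0.3,-0.08,0.01,0,0],[0.3,-0.13,0.01,0,0],[0.3,-0.18,0.02,0,0],[0.3,-0.23,0.02,0,0],[0.3,-0.28,0.02,0,0],[0.3,-0.33,0.022,0,0],[0.3,-0.38,0.022,0,0],[0.3,-0.42,0.022,0,0],[0.3,-0.45,0.0225,0,0],[0.3,-0.465,0.0225,0,0],[0.3,-0.465,0.0225,0,0],[0.3,-0.465,0.0225,0,0],[0.3,-0.465,0.0225,0,0]]]' 12
python3 - <<'E'
from h import *
from station import *
c=camera("scene");np.savez("scene3.npz",**c);a=c["pixels"][100:280,80:320,::-1];cv2.imwrite("pics/s3.png",cv2.resize(a,(800,600)))
s=read_state();p=s["ee_pos"];print(p,cal(p),s["finger_gap"],proj(c,p))
E
```

```text
time: 4.62
ee_pos: [0.5135, 0.3236, 0.1539]
tool_rot: [[0.12, 0.993, -0.002], [0.993, -0.12, -0.001], [-0.001, -0.002, -1.0]]
wrist_force: [-0.2, -0.3, -0.4]
finger_gap: 0.383
time: 6.38
ee_pos: [0.4809, -0.1397, 0.1556]
tool_rot: [[0.119, 0.993, 0.0], [0.993, -0.119, 0.0], [0.0, -0.0, -1.0]]
wrist_force: [-0.2, 0.3, -0.9]
finger_gap: 0.389
[ 0.48088428 -0.13975639  0.15563533] [-49.58480196  20.02376572] 0.38518742440229986 (np.float64(185.9944437815808), np.float64(161.29568927618473))
```

View pics/s3.png

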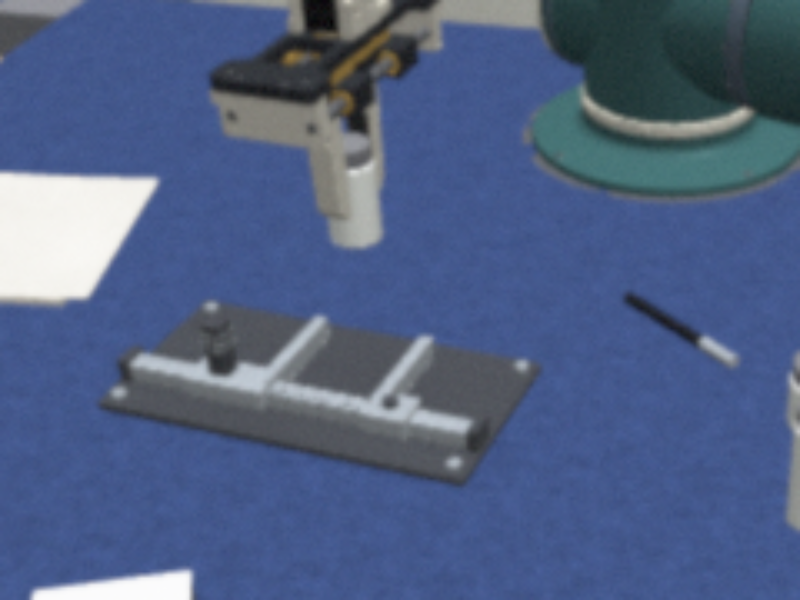

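```bash
python3 - <<'E'
from h import *
from scipy.ndimage import map_coordinates
t=load("scene3.npz");g=cv2.cvtColor(t["pixels"],cv2.COLOR_RGB2GRAY).astype(float)
for x in(-75,-65,-55,-45,-35):
    ys=np.arange(-70,75,.5)
    q=map_coordinates(g,np.array([proj(t,[*wld(x,y),.028])[::-1] for y in ys]).T,order=1)>125
    print(x,ys[np.flatnonzero(np.diff(q.astype(int)))])
E
python3 -m crank '[[[0.3,0,0,0.04,0],[0.3,0,0,0.08,0],[0.3,0,0,0.11,0],[0.3,0,0,0.115,0],[0.3,0,0,0.115,0],[0.3,0,0,0.115,0]]]' 12
```

```text
-75 [-50.  -33.5  38.   53.5]
-65 [-50.5 -34.   38.5  53.5]
-55 [-50.  -34.   38.5  54. ]
-45 [-50.  -34.   38.5  53.5]
-35 [-50.5 -34.5  38.5  54. ]
time: 7.18
ee_pos: [0.4815, -0.1407, 0.0421]
tool_rot: [[0.119, 0.993, 0.002], [0.993, -0.119, -0.001], [-0.0, 0.002, -1.0]]
wrist_force: [-0.8, -0.3, -0.1]
finger_gap: 0.384
```

```bash
python3 -m crank '[[[0.3,-0.0005,0,0.004,0],[0.3,-0.0005,0,0.007,0],[0.3,-0.0005,0,0.008,0],[0.3,-0.0005,0,0.008,0],[0.3,-0.0005,0,0.008,0],[0.3,-0.0005,0,0.008,0]]]' 12
```

```text
time: 7.92
ee_pos: [0.4809, -0.1411, 0.0335]
tool_rot: [[0.12, 0.993, 0.0], [0.993, -0.12, -0.0], [-0.0, 0.0, -1.0]]
wrist_force: [-4.3, 1.9, 9.7]
finger_gap: 0.385
```

```bash
python3 -m crank '[[[0.3,0,0,-0.0005,0],[0.3,0,0,-0.0005,0],[0.45,0,0,-0.0005,0],[0.55,0,0,-0.0005,0],[0.6,0,0,-0.0005,0],[0.6,0,0,-0.0005,0]]]' 12; python3 -m crank '[[[0.6,0,0,-0.01,0],[0.6,0,0,-0.03,0],[0.6,0,0,-0.06,0],[0.6,0,0,-0.1,0],[0.6,0,0,-0.13,0],[0.6,0,0,-0.13,0],[0.6,-0.05,0,-0.13,0],[0.6,-0.09,0,-0.13,0],[0.6,-0.13,0,-0.13,0],[0.6,-0.13,0,-0.13,0],[0.6,-0.13,0,-0.13,0],[0.6,-0.13,0,-0.13,0]]]'
python3 - <<'E'
from h import *
from station import *
for n in("scene","top"):
    c=camera(n);np.savez(n+"4.npz",**c);print(n,[proj(c,[*wld(-50,20),z]) for z in(.08,.008)])
    w=(150,270,110,270) if n=="scene" else(180,300,300,460)
    a=c["pixels"][w[0]:w[1],w[2]:w[3],::-1];cv2.imwrite(f"pics/{n}4.png",cv2.resize(a,(640,480)))
s=read_state();print(cal(s["ee_pos"]),s["ee_pos"])
E
```

```text
time: 8.68
ee_pos: [0.4807, -0.141, 0.0331]
tool_rot: [[0.12, 0.993, -0.0], [0.993, -0.12, 0.0], [-0.0, -0.0, -1.0]]
wrist_force: [-1.3, 0.4, -0.3]
finger_gap: 0.598
time: 10.18
ee_pos: [0.4653, -0.2692, 0.1632]
tool_rot: [[0.119, 0.993, 0.0], [0.993, -0.119, 0.0], [0.0, 0.0, -1.0]]
wrist_force: [0.4, -0.5, 0.1]
finger_gap: 0.599
scene [(np.float64(189.35440390782134), np.float64(189.31976241344947)), (np.float64(192.2416631186768), np.float64(214.0107277842821))]
top [(np.float64(372.62426897233547), np.float64(237.34958836733193)), (np.float64(366.45971071979545), np.float64(237.89726312484962))]
[ -49.44660545 -110.46237102] [ 0.4653234  -0.26931144  0.16329485]
```

View pics/scene4.png

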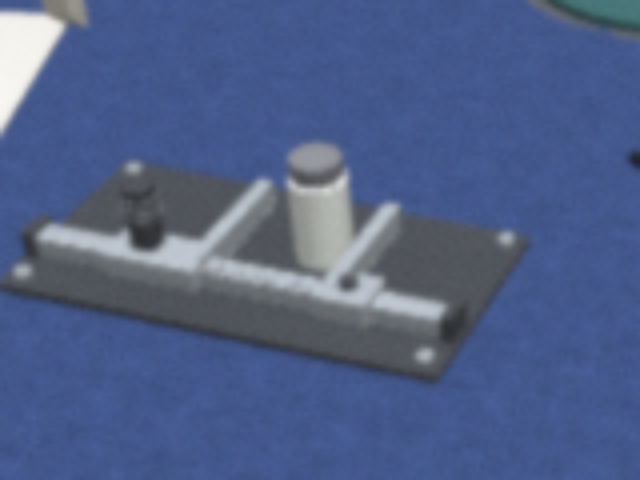

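View pics/top4.png

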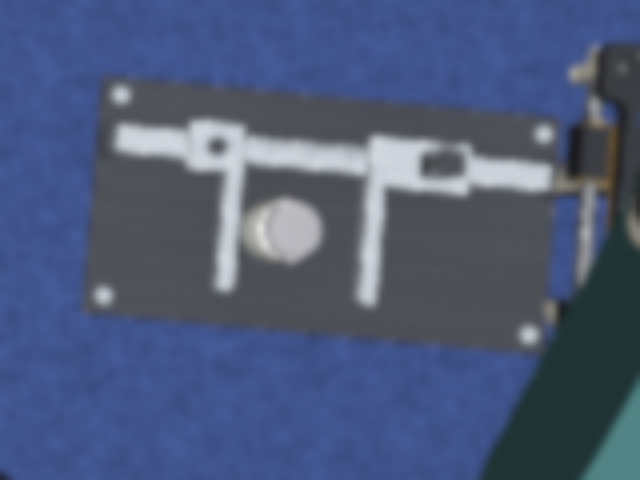

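Run:
```python
from h import *
t=load("top4.npz");s=load("scene4.npz")
for nm,c,(a,b,e,f) in(("top",t,(214,228,400,422)),("scene",s,(190,215,135,155))):
    g=cv2.cvtColor(c["pixels"],cv2.COLOR_RGB2GRAY);print(nm,(a,e));print(g[a:b,e:f])
for z in(.071,.05,.027): print(z,proj(t,[*wld(0,-72.5),z]),proj(s,[*wld(0,-72.5),z]))
```

```text
top (214, 400)
[[127 123 118 114 115 119 116 109 102  96  89  86  83  81  81  83  83  82
   80  80  80  80]
 [179 176 174 170 174 179 173 157 147 132 116 105 100  99 106 114 112 100
   84  80  80  81]
 [206 205 204 204 205 205 197 183 173 155 135 124 122 128 143 155 157 135
   98  80  78  79]
 [211 212 211 211 207 195 177 166 157 142 124 115 117 126 142 159 170 157
  113  84  79  79]
 [211 211 211 209 195 163 130 121 119 108  95  92  94 100 111 132 161 167
  133 107 102  94]
 [211 211 211 207 185 134  90  89  91  85  81  81  82  84  88 113 156 181
  168 155 149 137]
 [211 211 211 206 180 120  73  74  78  77  79  81  82  81  85 108 156 191
  196 193 190 183]
 [209 209 210 206 178 116  70  74  81  81  81  82  82  81  84 106 156 195
  207 207 207 205]
 [210 210 210 205 178 117  77  88  95  90  85  83  82  83  87 110 158 197
  208 209 209 209]
 [211 212 212 206 183 132 103 109 112 106  99  97 101 108 113 135 173 199
  208 210 209 210]
 [212 212 213 210 197 170 152 147 143 140 139 142 149 159 165 176 190 197
  203 207 209 212]
 [206 208 210 212 211 201 192 187 183 182 185 187 191 197 200 
[... 2063 characters left out ...]
62  56  57  71 101 147 179 192
  197 197]
 [186 190 194 197 196 196 192 178 149 128 112 106 106 120 148 180 193 196
  197 196]
 [148 163 176 182 189 187 190 190 186 178 173 172 170 175 186 193 198 196
  196 196]
 [117 127 134 140 147 149 166 175 185 186 186 186 190 195 198 198 196 199
  197 195]]
0.071 (np.float64(412.37037097998666), np.float64(220.01660040255368)) (np.float64(144.77612183164257), np.float64(196.56705708458583))
0.05 (np.float64(409.737261445718), np.float64(220.51786051535018)) (np.float64(146.15930160998042), np.float64(203.96598798163038))
0.027 (np.float64(406.9679840733068), np.float64(221.04504264355023)) (np.float64(147.63846570001752), np.float64(211.8783599371588))
```

```bash
python3 -m crank '[[[0.6,0.0375,0.0486,0,0],[0.6,0.0375,0.0486,0,0],[0.6,0.0375,0.0486,0,0],[0.6,0.0375,0.0486,0.05,0],[0.6,0.0375,0.0486,0.09,0],[0.6,0.0375,0.0486,0.12,0],[0.6,0.0375,0.0486,0.13,0],[0.6,0.0375,0.0486,0.13,0],[0.6,0.0375,0.0486,0.13,0],[0.6,0.0375,0.0486,0.13,0]]]' 8;  python3 - <<'E'
from h import *
from station import *
for n in("scene","top"):
    c=camera(n);np.savez(n+"5.npz",**c)
    w=(150,270,110,270) if n=="scene" else(180,300,300,460)
    a=c["pixels"][w[0]:w[1],w[2]:w[3],::-1];cv2.imwrite(f"pics/{n}5.png",cv2.resize(a,(640,480)))
s=read_state();print(cal(s["ee_pos"]),s["ee_pos"])
E
```

```text
time: 11.52
ee_pos: [0.5183, -0.2389, 0.0344]
tool_rot: [[0.12, 0.993, 0.002], [0.993, -0.12, -0.001], [-0.001, 0.002, -1.0]]
wrist_force: [-0.7, 0.0, -0.1]
finger_gap: 0.601
[ -0.65476417 -73.81229879] [ 0.51817004 -0.23879743  0.03388674]
```

View pics/scene5.png

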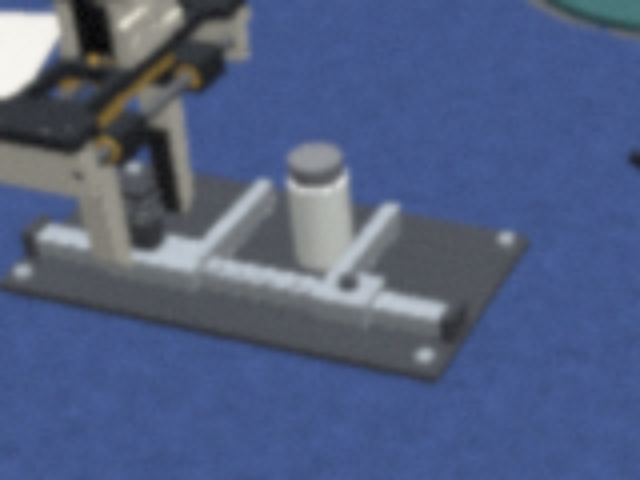

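```bash
python3 -m crank '[[[0.4,0,0,0,0],[0.3,0,0,0,0],[0.25,0,0,0,0],[0.2,0,0,0,0],[0.1,0,0,0,0],[0.1,0,0,0,0],[0.1,0,0,0,0],[0.1,0,0,0,0]]]' 12; python3 -c "
from station import *
s=read_state();print(s['wrist_force'],s['torque'])"
```

```text
time: 12.62
ee_pos: [0.518, -0.2387, 0.0332]
tool_rot: [[0.12, 0.993, 0.0], [0.993, -0.12, -0.0], [-0.0, 0.0, -1.0]]
wrist_force: [2.4, 0.0, 0.2]
finger_gap: 0.174
[2.41071948 0.00859325 0.17396733] [-0.18110008 -0.54487361  0.00419594]
```

```bash
python3 -m crank '[[[0.1,0.003,0,0,0],[0.1,0.006,0,0,0],[0.1,0.009,0,0,0],[0.1,0.012,0,0,0],[0.1,0.015,0,0,0],[0.1,0.018,0,0,0],[0.1,0.021,0,0,0],[0.1,0.024,0,0,0],[0.1,0.027,0,0,0],[0.1,0.029,0,0,0],[0.1,0.03,0,0,0],[0.1,0.03,0,0,0],[0.1,0.03,0,0,0]]]' 12
python3 - <<'E'
from h import *
from station import *
s=read_state();print(s['wrist_force'],s['torque'],cal(s["ee_pos"]))
for n in("scene","top"):
    c=camera(n);np.savez(n+"6.npz",**c)
    w=(150,270,110,270) if n=="scene" else(180,300,300,460)
    a=c["pixels"][w[0]:w[1],w[2]:w[3],::-1];cv2.imwrite(f"pics/{n}6.png",cv2.resize(a,(640,480)))
E
```

```text
time: 14.25
ee_pos: [0.5215, -0.2087, 0.0332]
tool_rot: [[0.12, 0.993, 0.0], [0.993, -0.12, 0.0], [0.0, 0.0, -1.0]]
wrist_force: [4.7, -1.2, -3.6]
finger_gap: 0.171
[ 4.72521132 -1.22466129 -3.5557327 ] [-0.29333089 -1.00459481 -0.0111845 ] [ -0.92851233 -43.49475803]
```

View pics/scene6.png

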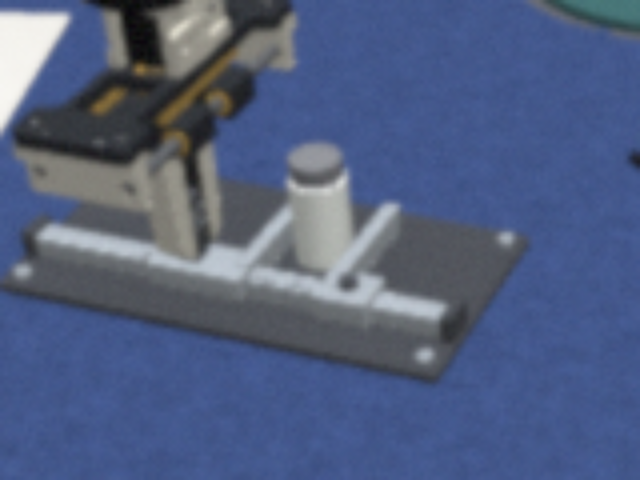

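View pics/top6.png

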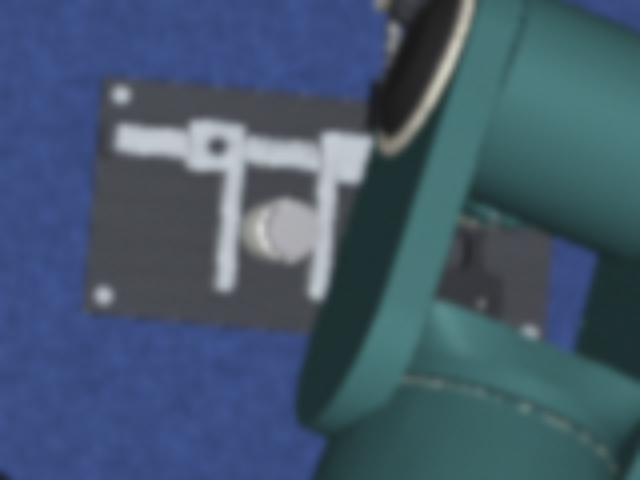

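```bash
python3 - <<'E'
from h import *
from scipy.ndimage import map_coordinates
t=load("top6.npz");g=cv2.cvtColor(t["pixels"],cv2.COLOR_RGB2GRAY).astype(float)
for x in(-85,-80,-75,-25,-20):
    ys=np.arange(-30,75,.5)
    q=map_coordinates(g,np.array([proj(t,[*wld(x,y),.028])[::-1] for y in ys]).T,order=1)>140
    print(x,ys[np.flatnonzero(np.diff(q.astype(int)))])
E
python3 -m crank '[[[0.1,0.002,0,0,0],[0.1,0.004,0,0,0],[0.1,0.006,0,0,0],[0.1,0.007,0,0,0],[0.1,0.007,0,0,0],[0.1,0.007,0,0,0],[0.1,0.007,0,0,0]]]' 12
python3 - <<'E'
from h import *
from station import *
s=read_state();print(Y@s['wrist_force'][:2],s['torque'],cal(s["ee_pos"]))
E
```

```text
-85 [-13.   -5.   43.   52.5]
-80 [-14.5  -4.5  42.   52.5]
-75 [-15.   -4.5  41.5  52.5]
-25 [-16.5  -4.5  42.   53. ]
-20 [-16.   -4.   42.   52.5]
time: 15.22
ee_pos: [0.5224, -0.202, 0.0332]
tool_rot: [[0.12, 0.993, 0.0], [0.993, -0.12, -0.0], [-0.0, 0.0, -1.0]]
wrist_force: [4.9, -1.8, -3.1]
finger_gap: 0.173
-1.2151442110472397 [-0.52921972 -0.95587729  0.0224032 ] [ -0.92123952 -36.7380522 ]
```

```bash
C="import sys;sys.path.insert(0,'.')
from h import *
from station import *
s=read_state();print('Fy',Y@s['wrist_force'][:2],s['wrist_force'],s['torque'],cal(s['ee_pos']))"; echo "$C">st.py
python3 -m crank '[[[0.1,0.001,0,0,0],[0.1,0.002,0,0,0],[0.1,0.002,0,0,0],[0.1,0.002,0,0,0]]]' 12 >/dev/null; python3 st.py
python3 -m crank '[[[0.1,0.0005,0,0,0],[0.1,0.0005,0,0,0],[0.1,0.0005,0,0,0]]]' 12 >/dev/null; python3 st.py
python3 -m crank '[[[0.1,0.0005,0,0,0],[0.1,0.0005,0,0,0],[0.1,0.0005,0,0,0]]]' 12 >/dev/null; python3 st.py
```

```text
Fy -2.5007463339086655 [ 4.90161336 -3.11304233 -2.38512354] [-0.64696553 -0.91927455  0.0033629 ] [ -0.94053049 -34.84218161]
Fy -2.9074182401712196 [ 5.28386338 -3.56901232 -2.83732447] [-0.66507359 -0.96871362  0.03307564] [ -0.95961074 -34.36372928]
Fy -2.6274660654935076 [ 4.5551504  -3.19870316 -3.18536121] [-0.77983128 -0.93387902 -0.01407948] [ -0.89640512 -33.87951712]
```

```bash
python3 -m crank '[[[0.1,0.0005,0,0,0],[0.1,0.0005,0,0,0],[0.1,0.0005,0,0,0]]]' 12 >/dev/null; python3 st.py
python3 -m crank '[[[0.1,0.0005,0,0,0],[0.1,0.0005,0,0,0],[0.1,0.0005,0,0,0]]]' 12 >/dev/null; python3 st.py
```

```text
Fy -2.774019274058448 [ 4.14437311 -3.29654866 -3.27162392] [-0.69246004 -0.99359043  0.04235987] [ -0.89863022 -33.3839411 ]
Fy -3.120978957242686 [ 5.06510728 -3.75762558 -2.70964278] [-0.70669421 -0.90748195 -0.00180209] [ -0.93250172 -32.88451928]
```

Run:
```python
from h import *
from station import *
for n in("scene","top"):
    c=camera(n);np.savez(n+"7.npz",**c)
    w=(150,270,110,270) if n=="scene" else(180,300,300,460)
    a=c["pixels"][w[0]:w[1],w[2]:w[3],::-1];cv2.imwrite(f"pics/{n}7.png",cv2.resize(a,(640,480)))
```

```text
(no output)
```

View pics/top7.png

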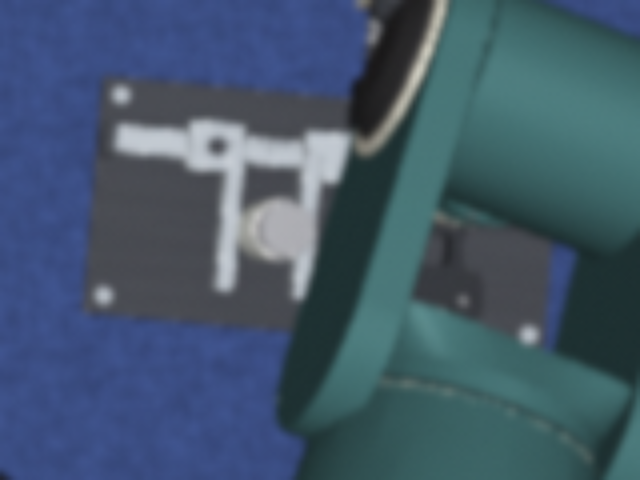

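Vial is upright between both jaws (crop ~275,230), nearly touching both; the force is still only beam friction, so I continue in half-millimetre steps.

```bash
python3 -m crank '[[[0.1,0.0005,0,0,0],[0.1,0.0005,0,0,0],[0.1,0.0005,0,0,0]]]' 12 >/dev/null; python3 st.py
python3 -m crank '[[[0.1,0.0005,0,0,0],[0.1,0.0005,0,0,0],[0.1,0.0005,0,0,0]]]' 12 >/dev/null; python3 st.py
```

```text
Fy -2.4076443652333053 [ 5.42855927 -3.08311697 -2.4125118 ] [-0.78139729 -0.96983914  0.00815956] [ -0.92466041 -32.39066021]
Fy -3.090852023683584 [ 4.79150835 -3.69412225 -3.58893735] [-0.76442329 -0.96905522  0.020968  ] [ -0.92867962 -31.88571524]
```

```bash
python3 -m crank '[[[0.1,0.0005,0,0,0],[0.1,0.0005,0,0,0],[0.1,0.0005,0,0,0]]]' 12 >/dev/null; python3 st.py
python3 - <<'E'
from h import *
from scipy.ndimage import map_coordinates
t=load("top7.npz");g=cv2.cvtColor(t["pixels"],cv2.COLOR_RGB2GRAY).astype(float)
for x in(-85,-80,-75,-25,-20):
    ys=np.arange(-10,75,.5)
    q=map_coordinates(g,np.array([proj(t,[*wld(x,y),.028])[::-1] for y in ys]).T,order=1)>140
    print(x,ys[np.flatnonzero(np.diff(q.astype(int)))])
E
```

```text
Fy -2.853505530765344 [ 4.93532939 -3.47246821 -3.57946745] [-0.73524    -0.9310865   0.06681648] [ -0.9290965  -31.40074336]
-85 [-1.5  5.  43.  52.5]
-80 [-2.5  5.5 42.  52.5]
-75 [-3.5  6.  41.5 52.5]
-25 [-5.5  5.  42.  53. ]
-20 [-6.   5.5 42.  52.5]
```

```bash
python3 -m crank '[[[0.1,0.0005,0,0,0],[0.1,0.0005,0,0,0],[0.1,0.0005,0,0,0]]]' 12 >/dev/null; python3 st.py; python3 -m crank '[[[0.1,0.0003,0,0,0],[0.1,0.0003,0,0,0],[0.1,0.0003,0,0,0]]]' 12 >/dev/null; python3 st.py
```

```text
Fy -4.6284119314479115 [ 4.41544928 -5.19735851 -3.50137086] [-1.02021624 -0.88975038  0.09753027] [ -0.88408804 -31.11563121]
Fy -5.911856879586076 [ 5.0587683  -6.56815365 -4.95336112] [-1.27534834 -0.84477932  0.10665244] [ -0.8962366  -30.98448272]
```

```bash
python3 -m crank '[[[0.1,0.0001,0,0,-0.3],[0.1,0.0002,0,0,-0.5],[0.1,0.0002,0,0,-0.5],[0.1,0.0002,0,0,-0.5]]]' 12 >/dev/null; python3 st.py; python3 -m crank '[[[0.1,0.0002,0,0,-0.3],[0.1,0.0003,0,0,-0.5],[0.1,0.0003,0,0,-0.5],[0.1,0.0003,0,0,-0.5]]]' 12 ; python3 st.py
```

```text
Fy -5.002787856402227 [ 5.29649557 -5.68124269 -2.69456496] [-1.24455945 -0.96171744  0.02139232] [ -0.89749754 -30.72491121]
time: 20.2
ee_pos: [0.5232, -0.1957, 0.0332]
tool_rot: [[0.102, 0.995, 0.0], [0.995, -0.102, -0.001], [-0.001, 0.0, -1.0]]
wrist_force: [4.9, -5.5, -3.2]
finger_gap: 0.17
Fy -4.819718397235121 [ 4.91362557 -5.45043591 -3.1532547 ] [-1.19228161 -0.94873862 -0.01397988] [ -0.89796986 -30.38303549]
```

```bash
python3 -m crank '[[[0.1,0.0003,0,0,-0.2],[0.1,0.0006,0,0,-0.3],[0.1,0.0006,0,0,-0.3],[0.1,0.0006,0,0,-0.3]]]' 12 >/dev/null; python3 st.py
```

```text
Fy -7.553254352611584 [ 5.02749673 -8.21777011 -4.33358931] [-1.52089106 -0.90578116  0.08260697] [ -0.89977206 -29.96395039]
```

```bash
python3 -m crank '[[[0.1,0,0,0,-0.3],[0.1,0,0,0,-0.4],[0.1,0,0,0,-0.4],[0.1,0,0,0,-0.4]]]' 12 >/dev/null; python3 st.py
```

```text
Fy -5.343718822511987 [ 4.77229036 -5.96114231 -4.00986935] [-1.29330896 -0.87823439 -0.08828898] [ -0.91312199 -29.84157245]
```

```bash
python3 -m crank '[[[0.1,0.0003,0,0,0],[0.1,0.0004,0,0,0],[0.1,0.0004,0,0,0],[0.1,0.0004,0,0,0]]]' 12 >/dev/null; python3 st.py
```

```text
Fy -8.379278463804908 [ 5.71860939 -9.13358974 -3.66028419] [-1.60267629 -0.92194929 -0.0119858 ] [ -0.87447267 -29.68123675]
```

```bash
python3 -m crank '[[[0.2,0,0,0,0],[0.3,0,0,0,0],[0.4,0,0,0,0],[0.5,0,0,0,0],[0.6,0,0,0,0],[0.6,0,0,0,0],[0.6,0,0,0,0]]]' >/dev/null; python3 st.py
python3 - <<'E'
from h import *
from station import *
from scipy.ndimage import map_coordinates
c=camera("scene");np.savez("scene8.npz",**c);t=camera("top");np.savez("top8.npz",**t)
cv2.imwrite("pics/scene8.png",cv2.resize(c["pixels"][150:270,110:270,::-1],(640,480)))
g=cv2.cvtColor(t["pixels"],cv2.COLOR_RGB2GRAY).astype(float)
for x in(-85,-80,-75,-25,-20):
    ys=np.arange(-10,75,.5)
    q=map_coordinates(g,np.array([proj(t,[*wld(x,y),.028])[::-1] for y in ys]).T,order=1)>140
    print(x,ys[np.flatnonzero(np.diff(q.astype(int)))])
E
```

```text
Fy -0.3077891006353267 [-0.22509246 -0.28276317  0.13439569] [-0.07303091  0.08544969  0.02098906] [ -1.00470301 -28.89087005]
-85 [ 4.5  5.  43.  52.5]
-80 [ 2.   6.5 42.  52.5]
-75 [ 1.   6.5 41.5 52.5]
-25 [-4.   7.5 42.  53. ]
-20 [-3.5  8.5 42.  52.5]
```

View pics/scene8.png

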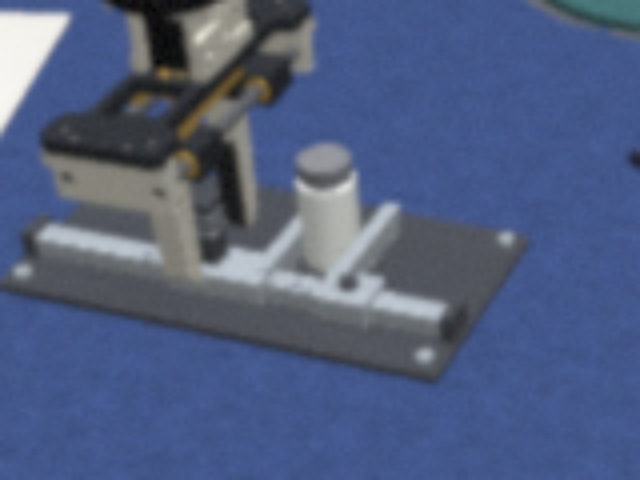

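```bash
python3 -m crank '[[[0.6,0,0,-0.02,0],[0.6,0,0,-0.05,0],[0.6,0,0,-0.1,0],[0.6,0,0,-0.15,0],[0.6,0,0,-0.18,0],[0.6,0,0,-0.18,0],[0.6,-0.06,0,-0.18,0],[0.6,-0.12,0,-0.18,0],[0.6,-0.18,0,-0.18,0],[0.6,-0.22,0,-0.18,0],[0.6,-0.22,0,-0.18,0],[0.6,-0.22,0,-0.18,0],[0.6,-0.22,0,-0.18,0]]]'
python3 - <<'E'
from h import *
from station import *
from scipy.ndimage import map_coordinates
c=camera("scene");t=camera("top")
a=cv2.resize(c["pixels"][150:270,110:270,::-1],(400,300));b=cv2.resize(t["pixels"][180:300,300:460,::-1],(400,300))
cv2.imwrite("pics/f.png",np.vstack([np.hstack([a,b]),np.hstack([cv2.resize(c["pixels"][:,:,::-1],(400,300)),cv2.resize(t["pixels"][:,:,::-1],(400,300))])]))
g=cv2.cvtColor(t["pixels"],cv2.COLOR_RGB2GRAY).astype(float)
for x in(-84,-80,-75,-35,-30,-25,-20):
    ys=np.arange(-10,75,.5)
    q=map_coordinates(g,np.array([proj(t,[*wld(x,y),.028])[::-1] for y in ys]).T,order=1)>140
    print(x,ys[np.flatnonzero(np.diff(q.astype(int)))])
E
```

```text
time: 24.3
ee_pos: [0.5036, -0.4123, 0.2133]
tool_rot: [[0.089, 0.996, 0.0], [0.996, -0.089, 0.0], [0.0, 0.0, -1.0]]
wrist_force: [0.7, -0.3, 0.7]
finger_gap: 0.599
-84 [-4.5  7.5 42.  53. ]
-80 [-4.   7.5 41.5 53.5]
-75 [-4.5  7.5 41.  53. ]
-35 [-4.  34.5 41.5 54. ]
-30 [-4. 24. 42. 54.]
-25 [-4.5  8.  41.5 53.5]
-20 [-4.   9.  41.5 53. ]
```

View pics/f.png

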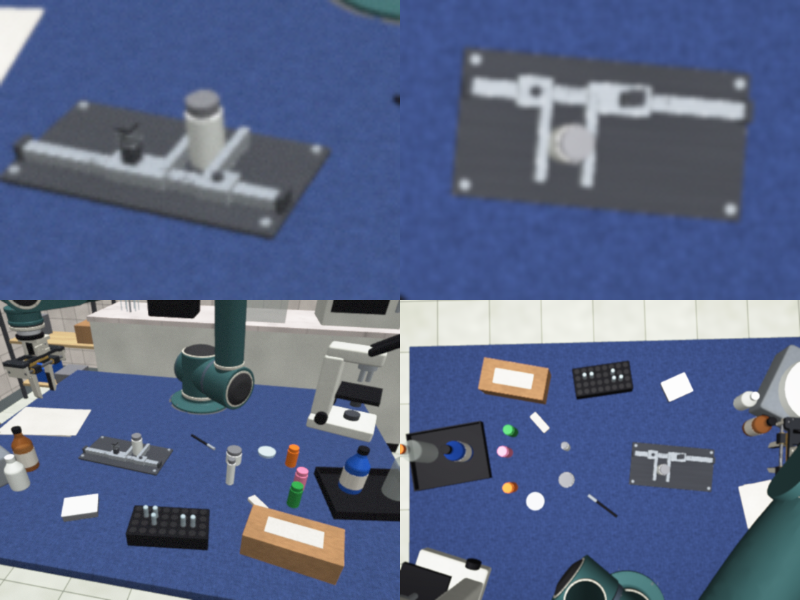

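```bash
python3 -c "
from station import *
print(hand_in())"
```

```text
the job is handed in; nothing more can be done
None
```

I stood the mid-sized white vial upright on the caliper's bed, about 50 mm off the beam, and let go. Then I pinched the post and slid the jaw up until the vial was nipped. The job is handed in at about 24 s on the robot's clock.

**Closing force:** The push at the post peaked at about 8.4 N. About 2.5–3 N of that was beam friction, so the nip was roughly 5–6 N. I turned the gripper about 1.7° with the jaw as it closed, so the jaw was cocked about 0.03 rad at most while held (limit 0.07).

**Last checks:**
- **Vial and jaws:** the last pictures show the vial upright and touching both jaws. The gap between the faces measures about 34 mm, or about 35.5 mm after allowing for image blur, against the 36 mm vial.
- **Squareness:** with the gripper away, the jaw's edges look square to within about 0.01–0.02 rad, which is as fine as the picture shows.
- **Other objects:** the other two containers and the coloured look-alikes look unmoved in the pictures; I did not re-measure them.
- **Robot:** it is clear of everything, with only sensor noise at the wrist.

**Not confirmed:** I could not measure the nip force after letting go. I expect no more than about 2.5 N, because beam friction is all that then holds the jaw.

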